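# Hang the spoon caddy on the grille rail

### The job

Hang the empty spoon caddy on the grille's upper rail: lift it over, feel for the grille, and let it down gently until its rear lip is fully home over the rail. Then slide it along under the red keeper clip until it is right up against the clip's stop, and leave it hanging. Press only lightly - how far back the grille is clamped is not known - and leave the bowl, whistle and silicone lid alone.

Things in the scene. Friction and masses are not known exactly. Their poses are not given: they have to be found in the camera images.
- caddy: Loose open steel caddy, 0.25-0.45 kg, standing on the shelf. Origin: centre of underside; +x to its back (lipped side), y along its width, z up. Box 90 deep (x -45..45), 110 wide (y -55..55), 95 high, walls 3 mm. A wooden bar handle spans its mouth. It rubs strongly on the rail (drag about equal to the load on it), so slide it with little weight on the rail.
- caddy_handle (a point): Centre of the caddy's handle: 135 mm above the underside, over its middle (x 0, y 0), 40 mm above the rim. The bar runs along the caddy's y: 104 long, 14 thick in x, 14 high. Pinch it in the middle, fingers closing along the caddy's x.
- caddy_hook (a point): Middle of the slot roof under the caddy's rear flange: x 49.25, y 0, z 92 mm in the caddy's frame. Flange 3 thick (z 92..95) runs back from the rear wall (x 45) and turns down as a 3 mm lip, x 53.5..56.5, lower edge z 76: an open-bottomed slot 8.5 wide, 16 deep, over all 110 mm of width.
- rack: Fixed rack: two dark steel brackets (200 high, outer faces y +-171, feet to y +-202, x -42..62 mm) with an upright steel grille between, its rails to the robot's side. Origin: on the shelf, midway between brackets; +x away from the robot through the grille, +y to the robot's left along the rails, z up.
- rack_rail (a point): Nominal front top edge of the grille's upper rail, middle: x 0, y 0, z 170 mm in the rack's frame; its axes are the rack's. The real grille (rails, wires, clip together) stands clamped up to 20 mm nearer (-x) or farther (+x) than this; the shift differs each time and is not reported: feel or see it. y and z are exact, and it is parallel to rack y.
- rack_wires (a point): Nominal front of the grille's upright 4 mm wires, at their top: x 10, y 0, z 192 mm in the rack's frame, with the rail's unreported shift. Upper rail: 4 mm thick (x 0..4), z 140..170; free gap to the wires 6 mm, where the lip goes. Lip pressed on the wires above the rail: lowered from there it clears the rail by 3 mm, the caddy's rear wall by 1.5. Hung, caddy_hook is at z 170.
- rack_stop (a point): Near face of the red clip's stop on the rail's left end: x 0 (with the rail's shift), y 150, z 170 mm in the rack's frame; the caddy's side butts on it, so caddy_hook is then at y 95. The clip's tongue overhangs the rail from y 123 to the stop, underside z 179; the hung caddy's flange (top z 173) slides under it. Rail is free from y -154 to 150.
- bowl: Glass bowl, 110 mm across, 55 mm high, loose on the shelf behind the rack. Origin: centre of its underside. A bystander.
- whistle: Stainless steel pressure cooker whistle, 30 mm across, 42 mm high, standing loose on a 10 mm thick wooden coaster to the right. Origin: centre of its underside. A bystander.
- silicone_lid: Orange silicone lid, 120 mm across, 28 mm high with its knob, loose on the shelf to the left. Origin: centre of its underside. A bystander.
Things that resemble listed ones, but are neither listed nor needed, are in the scene too. Of the things like the caddy, leave any that is purple; of the rest the larger one is meant.

How it is judged (in metres and radians):
On the way:
1. the lip is fully down over the upper rail, the caddy still clear of the stop by more than 20 mm (z of caddy_hook in the frame of rack between 0.166 and 0.174 m and x of caddy_hook in the frame of rack between -0.03 and 0.035 m and y of caddy_hook in the frame of rack below 0.075 m and contact force between caddy and rack above 0.3 N), for 0.1 s.
At the end, for the whole second after the job is handed in: The caddy hangs at rest from the upper rail, released: caddy_hook within 4 mm of 170 mm height (lip fully down over the rail), its left side within 3.5 mm of the keeper's stop, parallel to the rail within 0.08 rad and upright within 0.15 rad (z of caddy_hook in the frame of rack between 0.166 and 0.174 m and x of caddy_hook in the frame of rack between -0.03 and 0.035 m and y of caddy_hook in the frame of rack above 0.0915 m and angle between the y axis of caddy and the y axis of rack, either way round below 0.08 rad and angle between caddy's own z axis and vertical below 0.15 rad and contact force between caddy and rack above 1 N and linear speed of caddy below 0.02 m/s); the robot touches nothing.
It fails at once if the caddy is pressed or dropped against the rack (grille, rail, keeper) with more than 20 N (contact force between caddy and rack above 20 N).
It fails at once if the robot itself pushes on the rack with more than 15 N (contact force between the arm and rack above 15 N).
It fails at once if bowl, whistle or silicone lid is moved by more than 15 mm (distance of any of bowl, whistle, silicone_lid from where it was at the start of the episode above 0.015 m).
It also fails if it takes over 64 s, if anything falls off the work surface, if the arm or the gripper's body presses on something with over 40 N, if the wrist force passes 120 N, or if a joint passes its speed limit or range.

### The arm

A 6-joint arm with a two-finger parallel gripper is mounted at the origin on the work surface. World frame = base frame: x ahead of the robot, y to its left, z up, the work surface at z = 0. Lengths are in m, angles in degrees, forces in N, time in s.
With the tool pointing down it reaches from about 0.4 to 0.825 m from the base axis. Payload 7 kg.
Tool frame: the origin (TCP) lies on the centre line of the jaws, within the pads' length; the fingertips stand 14 mm ahead of it and the grasp point (between the pads) lies 5 mm behind it; z points along the fingers, y is the line along which they close (so a half turn about z gives the same grasp; the last joint's range is limited). The gripper opens to 88 mm and grips with 3 to 60 N. Pads are 19 mm wide; open, the fingers measure 130 mm over their backs; the gripper's body (78 mm by 193 mm) begins 47 mm behind the grasp point.
Start: joints at [-53.451, 20.546, 0.682, 0, -70.136, -16.507], TCP at [0.231, -0.634, 0.241] pointing down, gripper open.
Joint ranges: [-176.03, 176.03], [-82.01, 121.73], [-58.28, 71.71], [-173.87, 95.51], [-174.79, -0.11], [-173.66, 173.66]. Speed limits (degrees/s): [136.94, 136.94, 172.46, 180, 180, 180].

### API

Orientations are given as [roll, pitch, yaw] about the fixed x, y, z axes, in that order (R = Rz(yaw) Ry(pitch) Rx(roll)).
In Python, from plant import r gives the robot as it stands.
- The arm moves only by the tool send_rows, never from a script. Its argument "steps" is a list of rows, each an object with "dp": the shift along the tool's x, y, z in mm, a list of three; "roll": the turn about the tool's z in rad; "jaw": the opening in per cent of the stroke, from 0 (shut) to 100 (fully open). In form: [{"dp": [tx, ty, tz], "roll": roll, "jaw": jaw}, ...]. A call has 1 to 5 rows; each row is the pose to reach, as a shift and turn from the pose commanded when the call began, along the tool's axes at that moment; what a row does not reach only later rows make up. A row lasts 1/8 s, in which the tool goes at most 62.5 mm and 10.7 degrees, less where a joint would pass 70% of its speed; a pose out of reach is approached as far as the arm can. A call with a gripper value outside its range is refused whole. The fingers move at their own pace and stop on an object; "newtons" is the grip in N (left out, the last holds). Time passes only in rows, so rows that repeat a pose let the fingers close. It gives the time, the measured TCP pose, the force, the opening and the grip force at its end, in the units of the state.
- r.get_state(): the state, without advancing time (a new reading comes with each control period).
- r.capture(name): name is "side" or "top"; returns a dict with "image" (384x512x3 uint8, blue, green, red), "K" (3x3 intrinsics, pixels), "rvec" (rotation vector, rad) and "tvec" (3), from world to camera coordinates, as OpenCV has them. Camera axes: x right, y down, z forward; pixel columns grow to the right and rows downward; lengths in m; the calibration is good to about 2 mm. A picture is of the moment at which its call begins. There is no depth.
- r.close_job(): hands the job in; it is judged then, once.
The state is a dict: "time_s": time; "joints": joint angles; "qd": joint speeds; "joint_torque": joint torques, N m; "tcp_pos": TCP position; "eef_rot": TCP orientation; "contact_force": force on the tool from outside, world axes, zero at the start; "moment": the same for the moment, N m; "gripper_width": finger opening in m; "gripper_force": force on a finger pad.
Only numpy, scipy, OpenCV 4.12 (cv2) and the standard library are available. Lean on these libraries where they do the work, as an engineer would, in place of code of your own. Each camera call takes 0.05 s, during which the arm holds its last target. There are 200 camera calls.

## Working session

There is one attempt and no reset: what is moved stays moved. The work goes in short steps, Python scripts to look and compute and a tool call to move; the robot and the scene stay as the last step left them, time stands still between calls to the robot, and variables do not carry over. Pictures are saved under pics/ and viewed, at most 10 in all, crops included, and the job is handed in when it is done.

Besides the shell and the picture viewer there is one more tool, called after ">>>" in YAML: its name, and indented under it one key for each argument. send_rows: Moves the arm, as the interface text tells. Its arguments: {"type":"object","properties":{"steps":{"type":"array","items":{"type":"object","properties":{"dp":{"type":"array","items":{"type":"number"}},"roll":{"type":"number"},"jaw":{"type":"number"}}}},"newtons":{"type":"number"}},"required":["steps"]}

```bash
mkdir -p pics
python3 - <<'E'
from plant import r
import cv2,numpy as np,pickle
d={}
for n in("side","top"):
    c=r.capture(n); d[n]=c; cv2.imwrite(f"pics/{n}0.png",cv2.resize(c["image"],(800,600),interpolation=cv2.INTER_CUBIC))
    R=cv2.Rodrigues(np.array(c["rvec"]))[0]; print(n,(-R.T@np.array(c["tvec"]).ravel()).round(3),R[2].round(2),c["K"][0][0])
print(r.get_state())
E
```

```text
side [0.502 0.822 0.791] [ 0.02 -0.78 -0.62] 465.4759608310424
top [ 0.351 -0.012  1.231] [ 0.18  0.01 -0.98] 435.9782698829425
{'time_s': 0.1, 'joints': array([-5.34516358e+01,  2.05879261e+01,  6.40333359e-01, -1.82415144e-02,
       -7.01363050e+01, -1.65079873e+01]), 'qd': array([ 0.0186283 , -0.11543363,  0.1850183 , -0.02862671,  0.07279726,
        0.12565472]), 'joint_torque': array([-1.37610648e-03, -5.84162450e+01,  2.93753779e+01,  7.01560378e+00,
        1.02209425e-02, -5.74838327e-05]), 'tcp_pos': array([ 0.23116343, -0.63374719,  0.23971801]), 'eef_rot': array([ 1.79914687e+02, -7.39938569e-03, -1.59965828e+02]), 'contact_force': array([ 0.31453047,  0.07949311, -1.34616677]), 'moment': array([-0.03109319, -0.01369477, -0.02713463]), 'gripper_force': 0.0, 'gripper_width': 0.08808465680210516}
```

View pics/top0.png

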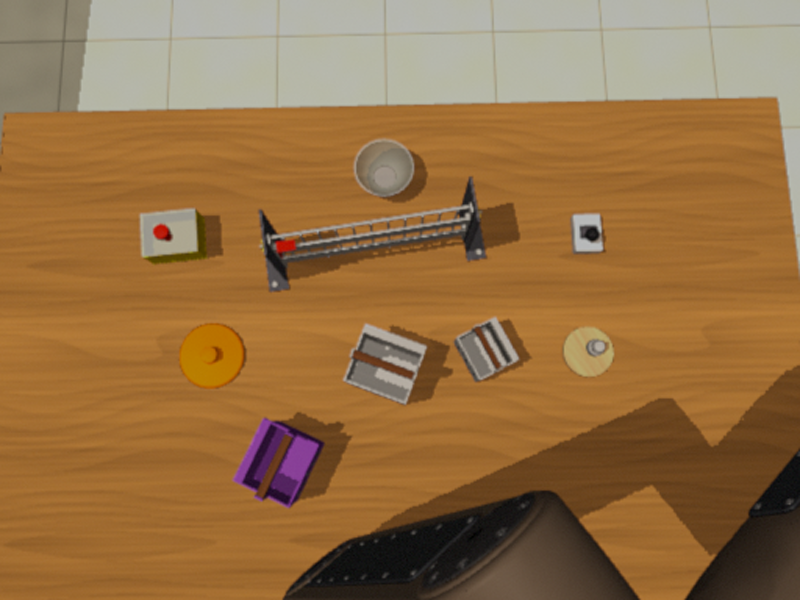

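View pics/side0.png

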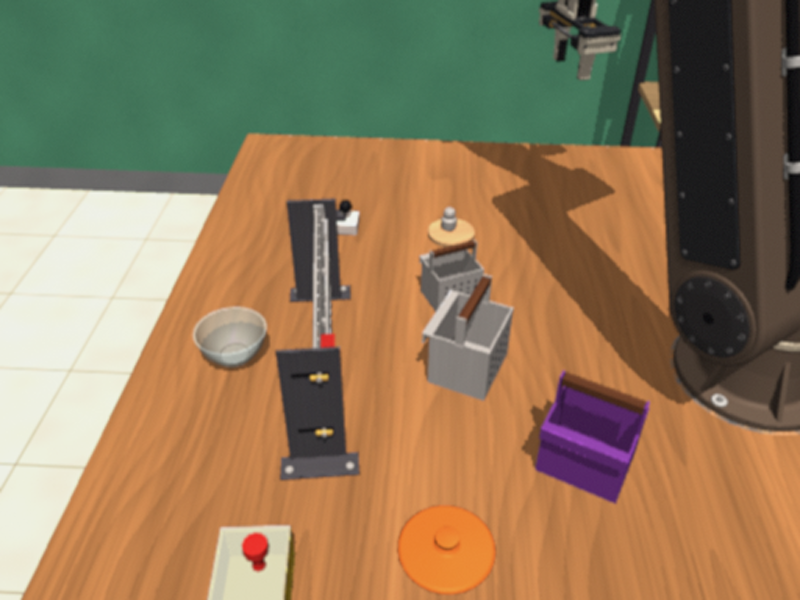

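Candidates in the top view: a large steel caddy (385,364), a smaller steel one (488,349), and a purple one (280,462). The larger steel one fits: it isn't purple, and it is the bigger of the other two. I'll confirm it in enlarged crops.

Run:
```python
from plant import r
import cv2,numpy as np
T=r.capture("top")["image"];S=r.capture("side")["image"]
def crop(I,x,y,w,h,k): return cv2.resize(I[y:y+h,x:x+w],None,fx=k,fy=k,interpolation=cv2.INTER_CUBIC)
# top: caddies region, orig px; side: caddy
a=crop(T,210,195,130,75,6)  # 780x450
cv2.imwrite("pics/c1.png",a)
b=crop(T,160,105,155,90,5)   #775x450
cv2.imwrite("pics/c2.png",b)
c=crop(S,170,120,165,190,3); cv2.imwrite("pics/c3.png",c)
```

```text
(no output)
```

View pics/c1.png

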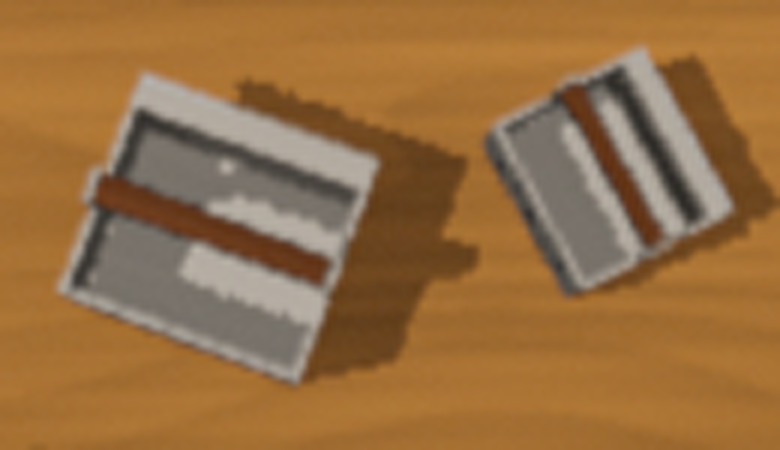

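View pics/c2.png

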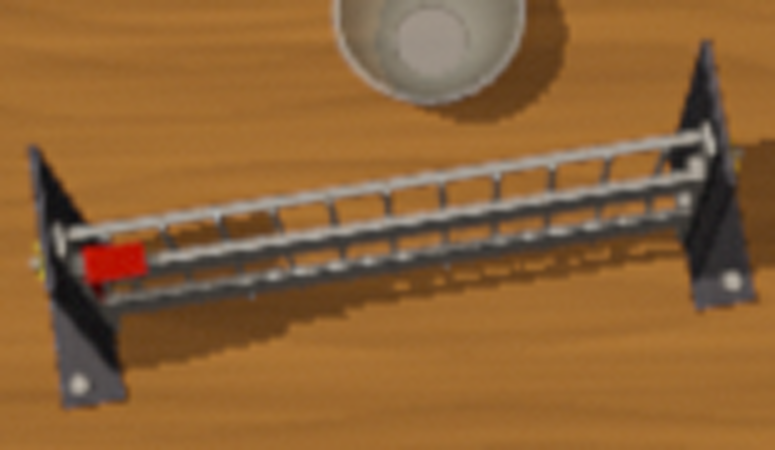

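View pics/c3.png

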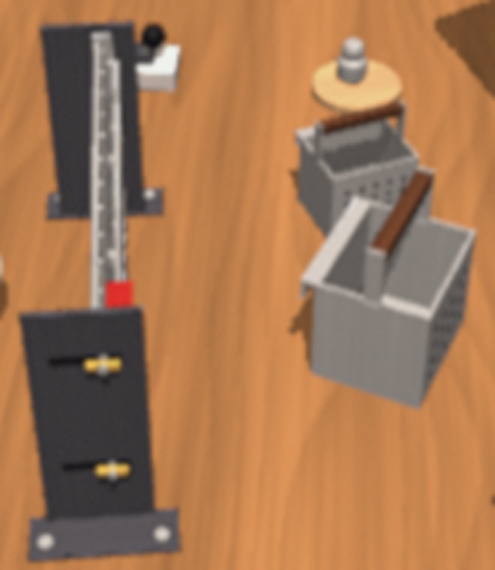

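The crops confirm the larger steel caddy: handle ends at c1 (97,193) and (328,270), flange on the far side with corners (145,75) and (380,160). In c2 the upper rail runs from about (200,252) to (690,180). The bracket foot corners are at (62,406), (128,400), (698,307) and (757,298).

```bash
cat > h.py <<'E'
from plant import r
import cv2,numpy as np
from scipy.optimize import least_squares
def cal(n):
    c=r.capture(n); return np.array(c["rvec"],float),np.array(c["tvec"],float),np.array(c["K"],float),c["image"]
def uv(pts,x0,y0,k): return np.array([[x0+(u+.5)/k-.5,y0+(v+.5)/k-.5] for u,v in pts])
def proj(C,P): return cv2.projectPoints(np.array(P,float),C[0],C[1],C[2],None)[0].reshape(-1,2)
def w(p,L): # pose x,y,yaw
    L=np.array(L,float); c,s=np.cos(p[2]),np.sin(p[2])
    return np.c_[p[0]+c*L[:,0]-s*L[:,1],p[1]+s*L[:,0]+c*L[:,1],L[:,2]]
def fit(p0,obs): # obs list of (C,local,pix)
    f=lambda p:np.concatenate([(proj(C,w(p,L))-px).ravel() for C,L,px in obs])
    s=least_squares(f,p0,loss='soft_l1'); return s.x,f(s.x).reshape(-1,2)
E
python3 - <<'E'
from h import *
T=cal("top");S=cal("side")
m=1e-3
cad=[(T,np.array([[0,52,142],[0,-52,142],[56.5,55,95],[56.5,-55,95],[-45,-55,95],[-45,55,95]])*m,
 uv([(97,193),(328,270),(145,75),(380,160),(298,382),(60,290)],210,195,6)),
 (S,np.array([[56.5,55,95],[-45,55,95],[-45,-55,95],[-45,55,0]])*m,uv([(304,285),(425,316),(474,232),(420,405)],170,120,3))]
p,e=fit([.45,0,-.2],cad); print("caddy",p,np.degrees(p[2])); print(e.round(1).tolist())
rk=[(T,np.array([[-42,202,3],[-42,171,3],[-42,-171,3],[-42,-202,3]])*m,uv([(62,406),(122,400),(698,307),(757,298)],160,105,5)),
 (S,np.array([[62,202,0],[-42,202,0],[62,171,200],[-42,171,200]])*m,uv([(30,558),(183,548),(22,315),(142,308)],170,120,3))]
q,e=fit([.7,0,.15],rk); print("rack",q,np.degrees(q[2])); print(e.round(1).tolist())
# shift from the rail's top line centre
px=uv([(200,252),(425,219),(690,180)],160,105,5)
for z,L in((.170,px),(.192,uv([(60,238),(380,188),(710,135)],160,105,5))):
  for u in L:
    g=least_squares(lambda a:proj(T,w(q,[[a[0],a[1],z]]))[0]-u,[0,0]).x; print(z,g.round(4))
print("clip",[least_squares(lambda a:proj(T,w(q,[[a[0],a[1],.182]]))[0]-u,[0,0]).x.round(4).tolist() for u in uv([(147,244),(147,275),(85,248),(88,284)],160,105,5)])
E
```

```text
caddy [ 0.43769367  0.01275084 -0.3683026 ] -21.10218430581638
[[-0.1, -1.1], [0.5, 0.5], [-0.4, -0.2], [-0.1, -0.1], [0.3, -0.1], [0.0, 0.4], [-1.1, -1.9], [1.6, 0.7], [0.4, -0.7], [-0.1, 1.2]]
rack [0.65524145 0.02768662 0.14491955] 8.303278618971753
[[0.8, 0.9], [-0.5, 0.4], [1.6, -0.0], [0.4, 0.1], [-0.4, 0.9], [-0.6, 0.6], [-7.5, 0.3], [9.3, -0.7]]
0.17 [-0.0085  0.0982]
0.17 [-0.0102 -0.0161]
0.17 [-0.0121 -0.1511]
0.192 [0.0037 0.1634]
0.192 [0.003  0.0038]
0.192 [ 0.003  -0.1618]
clip [[-0.0035, 0.1226], [-0.0192, 0.1247], [-0.0005, 0.1533], [-0.019, 0.1543]]
```

Fits are consistent: residuals are about 1 px on the rack feet and up to 2 px on the caddy, and the rail shift looks like about -10 mm. I'll head to above the handle.

>>> send_rows:
  steps:
    - {"dp":[-33,43,0],"roll":-0.068,"jaw":100}
    - {"dp":[-67,86,0],"roll":-0.136,"jaw":100}
    - {"dp":[-100,129,0],"roll":-0.205,"jaw":100}
    - {"dp":[-133,172,0],"roll":-0.273,"jaw":100}
    - {"dp":[-166,215,0],"roll":-0.341,"jaw":100}

```text
time_s: 0.92
tcp_pos: [0.3138, -0.3737, 0.2407]
eef_rot: [-180.0, 0.0, -140.3]
contact_force: [0.6, 0.5, -0.4]
gripper_width: 0.0873
gripper_force: 0.0
```

```bash
cat >> h.py <<'E'
from scipy.spatial.transform import Rotation as Ro
def go(x,y,z,yaw):
    s=r.get_state(); R=Ro.from_euler('xyz',s["eef_rot"],degrees=True).as_matrix()
    d=R.T@(np.array([x,y,z])-s["tcp_pos"])*1e3; dy=(yaw-s["eef_rot"][2]+180)%360-180
    print("t",s["time_s"],"pos",s["tcp_pos"].round(4),"rot",s["eef_rot"].round(2),"F",s["contact_force"].round(2),"w",round(s["gripper_width"],4),"gf",round(s["gripper_force"],1)); print("dp",d.round(1),"roll",round(-np.radians(dy),3),"j",s["joints"].round(0))
E
python3 -c "
from h import *
go(.438,.013,.22,-111.1)"
```

```text
t 0.925 pos [ 0.3138 -0.3737  0.2407] rot [-1.7997e+02  1.0000e-02 -1.4030e+02] F [ 0.56  0.55 -0.43] w 0.0873 gf 0.0
dp [-342.5  218.2   20.7] roll -0.51 j [-27.   3. -22.   0. -65. -23.]
```

>>> send_rows:
  steps:
    - {"dp":[-44,28,0],"roll":-0.07}
    - {"dp":[-88,56,0],"roll":-0.14}
    - {"dp":[-132,84,0],"roll":-0.2}
    - {"dp":[-176,112,0],"roll":-0.26}
    - {"dp":[-220,140,0],"roll":-0.32}

```text
invalid input
```

```bash
python3 -c "
from h import *
go(.438,.013,.22,-111.1)"
```

```text
t 0.925 pos [ 0.3138 -0.3737  0.2407] rot [-1.7997e+02  1.0000e-02 -1.4030e+02] F [ 0.56  0.55 -0.43] w 0.0873 gf 0.0
dp [-342.5  218.2   20.7] roll -0.51 j [-27.   3. -22.   0. -65. -23.]
```

Each row must include the jaw value.

>>> send_rows:
  steps:
    - {"dp":[-44,28,0],"roll":-0.07,"jaw":100}
    - {"dp":[-88,56,0],"roll":-0.14,"jaw":100}
    - {"dp":[-132,84,0],"roll":-0.2,"jaw":100}
    - {"dp":[-176,112,0],"roll":-0.26,"jaw":100}
    - {"dp":[-220,140,0],"roll":-0.32,"jaw":100}

```text
time_s: 1.55
tcp_pos: [0.3942, -0.1255, 0.241]
eef_rot: [-179.9, 0.0, -122.0]
contact_force: [2.0, -0.1, 0.2]
gripper_width: 0.0878
gripper_force: 0.0
```

```bash
python3 -c "
from h import *
go(.438,.013,.22,-111.1)"
```

```text
t 1.55 pos [ 0.3942 -0.1255  0.241 ] rot [-1.7994e+02  5.0000e-02 -1.2197e+02] F [ 1.95 -0.09  0.17] w 0.0878 gf 0.0
dp [-140.7   36.2   21.1] roll -0.19 j [ 10.  -5. -30.   0. -65. -42.]
```

>>> send_rows:
  steps:
    - {"dp":[-47,12,0],"roll":-0.06,"jaw":100}
    - {"dp":[-94,24,10],"roll":-0.12,"jaw":100}
    - {"dp":[-141,36,20],"roll":-0.19,"jaw":100}
    - {"dp":[-141,36,20],"roll":-0.19,"jaw":100}
    - {"dp":[-141,36,20],"roll":-0.19,"jaw":100}

```text
time_s: 2.17
tcp_pos: [0.4381, 0.0114, 0.2205]
eef_rot: [180.0, -0.0, -111.2]
contact_force: [0.2, -0.1, 0.1]
gripper_width: 0.0876
gripper_force: 0.0
```

Run:
```python
from h import *
go(.438,.013,.13,-111.1)
T=cal("top");S=cal("side")
def cr(I,x,y,w,h,k): return cv2.resize(I[y:y+h,x:x+w],None,fx=k,fy=k,interpolation=cv2.INTER_CUBIC)
cv2.imwrite("pics/d1.png",np.hstack([cr(S[3],240,130,100,150,4),cr(T[3],200,170,100,150,4)]))
```

```text
t 2.175 pos [0.4381 0.0114 0.2205] rot [ 1.7998e+02 -2.0000e-02 -1.1118e+02] F [ 0.2  -0.09  0.08] w 0.0876 gf 0.0
dp [-1.5  0.7 90.5] roll -0.001 j [ 27.  -2. -29.   0. -62. -49.]
```

View pics/d1.png

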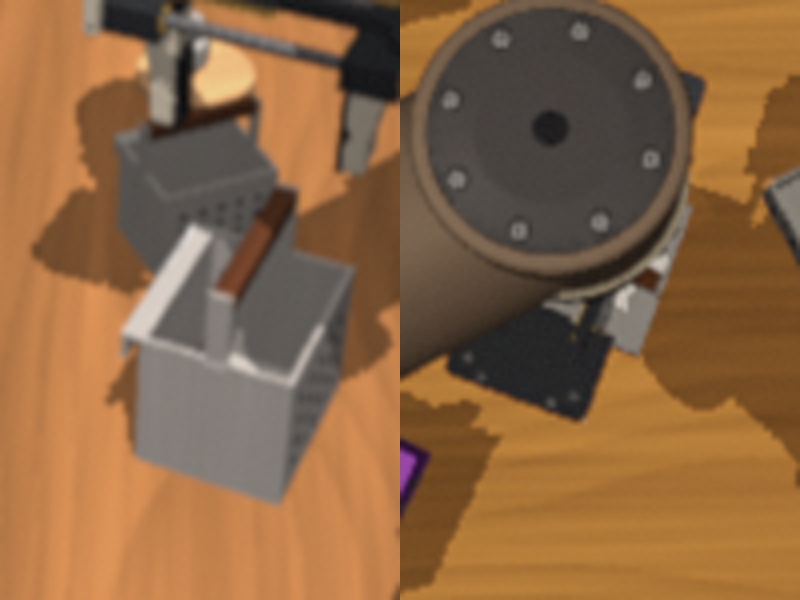

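The picture shows the fingers, at (170,100) and (360,150), straddling the handle, whose middle is at (255,240). Descend and grip.

>>> send_rows:
  steps:
    - {"dp":[-1.5,0.5,30],"roll":0,"jaw":100}
    - {"dp":[-1.5,0.5,60],"roll":0,"jaw":100}
    - {"dp":[-1.5,0.5,80],"roll":0,"jaw":100}
    - {"dp":[-1.5,0.5,90],"roll":0,"jaw":100}
    - {"dp":[-1.5,0.5,90],"roll":0,"jaw":100}

```text
time_s: 2.9
tcp_pos: [0.4383, 0.0124, 0.1306]
eef_rot: [180.0, -0.0, -111.3]
contact_force: [-0.5, -0.2, -0.1]
gripper_width: 0.0874
gripper_force: 0.0
```

>>> send_rows:
  steps:
    - {"dp":[0,0,0],"roll":0,"jaw":0}
    - {"dp":[0,0,0],"roll":0,"jaw":0}
    - {"dp":[0,0,0],"roll":0,"jaw":0}
    - {"dp":[0,0,0],"roll":0,"jaw":0}
    - {"dp":[0,0,0],"roll":0,"jaw":0}
  newtons: 40

```text
time_s: 3.52
tcp_pos: [0.4384, 0.0131, 0.1306]
eef_rot: [-180.0, 0.0, -111.2]
contact_force: [0.8, -0.8, 0.3]
gripper_width: 0.043
gripper_force: 0.0
```

>>> send_rows:
  steps:
    - {"dp":[0,0,0],"roll":0,"jaw":0}
    - {"dp":[0,0,0],"roll":0,"jaw":0}
    - {"dp":[0,0,0],"roll":0,"jaw":0}
    - {"dp":[0,0,0],"roll":0,"jaw":0}

```text
time_s: 4.03
tcp_pos: [0.4381, 0.0129, 0.1304]
eef_rot: [180.0, -0.0, -111.2]
contact_force: [0.2, 1.7, -0.9]
gripper_width: 0.0135
gripper_force: 40.0
```

>>> send_rows:
  steps:
    - {"dp":[0,0,-15],"roll":0,"jaw":0}
    - {"dp":[0,0,-40],"roll":0,"jaw":0}
    - {"dp":[0,0,-70],"roll":0,"jaw":0}
    - {"dp":[0,0,-95],"roll":0,"jaw":0}
    - {"dp":[0,0,-105],"roll":0,"jaw":0}

```text
time_s: 4.65
tcp_pos: [0.4386, 0.0132, 0.2364]
eef_rot: [-179.9, 0.1, -111.2]
contact_force: [-0.3, 0.8, -5.0]
gripper_width: 0.0133
gripper_force: 40.0
```

```bash
python3 -c "
from h import *
go(.5626,.0445,.2355,-81.7)"
```

```text
t 4.65 pos [0.4386 0.0132 0.2364] rot [-1.7995e+02  7.0000e-02 -1.1120e+02] F [-0.35  0.76 -5.01] w 0.0133 gf 40.0
dp [ -74.1 -104.3    1.1] roll -0.515 j [ 28.  -2. -28.  -0. -64. -49.]
```

>>> send_rows:
  steps:
    - {"dp":[-15,-21,0],"roll":-0.12,"jaw":0}
    - {"dp":[-37,-52,0],"roll":-0.26,"jaw":0}
    - {"dp":[-59,-83,0],"roll":-0.4,"jaw":0}
    - {"dp":[-74,-104,0],"roll":-0.515,"jaw":0}
    - {"dp":[-74,-104,0],"roll":-0.515,"jaw":0}

```text
time_s: 5.28
tcp_pos: [0.5629, 0.0446, 0.2333]
eef_rot: [179.8, -0.0, -81.7]
contact_force: [-0.6, 0.5, -3.9]
gripper_width: 0.014
gripper_force: 40.0
```

>>> send_rows:
  steps:
    - {"dp":[0,0,0],"roll":0,"jaw":0}
    - {"dp":[0,0,0],"roll":0,"jaw":0}

```text
time_s: 5.52
tcp_pos: [0.5613, 0.0442, 0.2354]
eef_rot: [180.0, 0.0, -81.7]
contact_force: [-0.6, -1.2, -3.6]
gripper_width: 0.0137
gripper_force: 40.0
```

Run:
```python
from h import *
go(.5626,.0445,.2355,-81.7)
T=cal("top");S=cal("side")
def cr(I,x,y,w,h,k): return cv2.resize(I[y:y+h,x:x+w],None,fx=k,fy=k,interpolation=cv2.INTER_CUBIC)
cv2.imwrite("pics/e1.png",np.vstack([cr(S[3],175,130,160,85,5)[:, :800],cr(T[3],160,105,155,34,5)[:,:775].copy() if 0 else cv2.copyMakeBorder(cr(T[3],160,125,155,34,5),0,0,0,25,0)]))
```

```text
t 5.525 pos [0.5613 0.0442 0.2354] rot [179.97   0.   -81.73] F [-0.59 -1.18 -3.58] w 0.0137 gf 40.0
dp [-0.1 -1.3 -0.1] roll -0.001 j [ 24.  10. -14.  -0. -66. -16.]
```

View pics/e1.png

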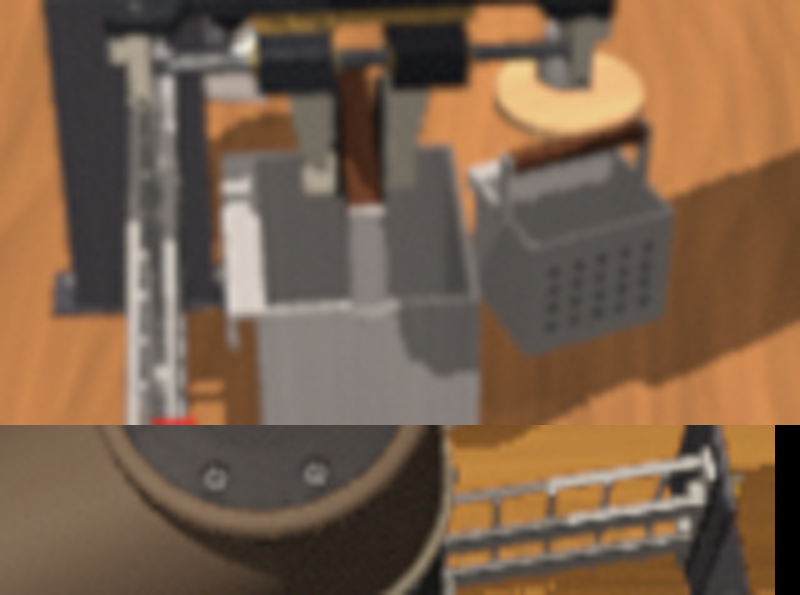

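The picture shows the caddy held upright, its lip at about (233,270) and the rail's near side at about (170,270), so roughly 20 mm of clearance. I'll refine the rail's yaw with subpixel ridges in the earlier rack crop.

Run:
```python
from h import *
T=cal("top"); g=cv2.cvtColor(cv2.imread("pics/c2.png"),cv2.COLOR_BGR2HSV).astype(float)
wt=np.clip(g[...,2]-130,0,None)*np.clip(90-g[...,1],0,None)
q=[0.65524145,0.02768662,0.14491955]
def ray(u,z):
    R=cv2.Rodrigues(T[0])[0]; d=R.T@np.linalg.inv(T[2])@np.r_[u,1]; o=-R.T@T[1].ravel(); return (o+d*(z-o[2])/d[2])[:2]
for z,(a,b) in {.192:((80,235),(690,138)),.170:((170,256),(680,181.5))}.items():
    P=[]
    for u in range(a[0],b[0],5):
        v=np.interp(u,[a[0],b[0]],[a[1],b[1]]); ys=np.arange(int(v)-9,int(v)+10); W=wt[ys,u]
        if W.sum()>0: P.append((u,(W*ys).sum()/W.sum()))
    P=np.array(P); k=np.polyfit(*P.T,1); res=P[:,1]-np.polyval(k,P[:,0]); P=P[abs(res)<2.5]; k=np.polyfit(*P.T,1)
    e=[ray(uv([(u,np.polyval(k,u))],160,105,5)[0],z) for u in (170,650)]
    d=e[0]-e[1]; n=np.array([np.cos(q[2]),np.sin(q[2])])
    print(z,len(P),"yaw",np.degrees(np.arctan2(-d[0],d[1])),"x_rack",[round(float(n@(x-np.array(q[:2]))),4) for x in e])
```

```text
0.192 122 yaw 8.013801138704917 x_rack [0.0046, 0.0034]
0.17 102 yaw 8.039486109262077 x_rack [-0.0082, -0.0093]
```

Yaw is 8.0° and the shift about -9 mm, so contact with the wires is roughly 34 mm ahead. Approach, then feel.

>>> send_rows:
  steps:
    - {"dp":[0,-7,0],"roll":0.005,"jaw":0}
    - {"dp":[0,-14,0],"roll":0.005,"jaw":0}
    - {"dp":[0,-19,0],"roll":0.005,"jaw":0}
    - {"dp":[0,-22,0],"roll":0.005,"jaw":0}
    - {"dp":[0,-22,0],"roll":0.005,"jaw":0}

```text
time_s: 6.3
tcp_pos: [0.584, 0.0476, 0.2353]
eef_rot: [180.0, -0.0, -82.0]
contact_force: [-0.3, -0.2, -3.2]
gripper_width: 0.0136
gripper_force: 40.0
```

>>> send_rows:
  steps:
    - {"dp":[0,0,0],"roll":0,"jaw":0}
    - {"dp":[0,0,0],"roll":0,"jaw":0}

```text
time_s: 6.55
tcp_pos: [0.5837, 0.0476, 0.2356]
eef_rot: [-180.0, 0.0, -82.0]
contact_force: [-0.2, -0.1, -3.6]
gripper_width: 0.0137
gripper_force: 40.0
```

>>> send_rows:
  steps:
    - {"dp":[0,-1,0],"roll":0,"jaw":0}
    - {"dp":[0,-2,0],"roll":0,"jaw":0}
    - {"dp":[0,-3,0],"roll":0,"jaw":0}
    - {"dp":[0,-4,0],"roll":0,"jaw":0}

```text
time_s: 7.05
tcp_pos: [0.5879, 0.0481, 0.2355]
eef_rot: [180.0, -0.0, -82.0]
contact_force: [-0.5, 0.3, -3.2]
gripper_width: 0.0137
gripper_force: 40.0
```

>>> send_rows:
  steps:
    - {"dp":[0,-1,0],"roll":0,"jaw":0}
    - {"dp":[0,-2,0],"roll":0,"jaw":0}
    - {"dp":[0,-3,0],"roll":0,"jaw":0}

```text
time_s: 7.42
tcp_pos: [0.5909, 0.0485, 0.2356]
eef_rot: [-180.0, 0.0, -82.0]
contact_force: [-1.2, -0.5, -3.0]
gripper_width: 0.0138
gripper_force: 40.0
```

>>> send_rows:
  steps:
    - {"dp":[0,-1,0],"roll":0,"jaw":0}
    - {"dp":[0,-2,0],"roll":0,"jaw":0}

```text
time_s: 7.68
tcp_pos: [0.5929, 0.0488, 0.2356]
eef_rot: [-180.0, -0.0, -82.0]
contact_force: [0.2, -0.2, -3.1]
gripper_width: 0.0139
gripper_force: 40.0
```

>>> send_rows:
  steps:
    - {"dp":[0,-0.7,0],"roll":0,"jaw":0}
    - {"dp":[0,-1.4,0],"roll":0,"jaw":0}

```text
time_s: 7.92
tcp_pos: [0.5937, 0.0488, 0.2355]
eef_rot: [179.9, -0.0, -82.0]
contact_force: [-2.5, 0.1, -2.0]
gripper_width: 0.0134
gripper_force: 40.0
```

>>> send_rows:
  steps:
    - {"dp":[0,-0.7,0],"roll":0,"jaw":0}
    - {"dp":[0,-0.7,0],"roll":0,"jaw":0}

```text
time_s: 8.18
tcp_pos: [0.5939, 0.0488, 0.2355]
eef_rot: [179.9, -0.0, -82.0]
contact_force: [-5.7, -0.3, -0.7]
gripper_width: 0.0135
gripper_force: 40.0
```

Contact with the wires at x≈0.5935 (shift ≈ -11.7 mm, in line with the image estimate). Back off slightly and lower.

>>> send_rows:
  steps:
    - {"dp":[0,1,0],"roll":0,"jaw":0}
    - {"dp":[0,2,0],"roll":0,"jaw":0}
    - {"dp":[0,2,0],"roll":0,"jaw":0}

```text
time_s: 8.55
tcp_pos: [0.5933, 0.049, 0.2357]
eef_rot: [-179.9, 0.0, -82.0]
contact_force: [0.3, -0.2, -3.8]
gripper_width: 0.0138
gripper_force: 40.0
```

```bash
python3 -c "
from h import *
go(.5930,.0488,.208,-82);print(r.get_state()['moment'])"
```

```text
t 8.55 pos [0.5933 0.049  0.2357] rot [-1.7994e+02  1.0000e-02 -8.1970e+01] F [ 0.34 -0.15 -3.81] w 0.0138 gf 40.0
dp [ 0.1  0.4 27.7] roll 0.0 j [ 24.  13. -10.   0. -66. -15.]
[0.02061267 0.02370354 0.01990158]
```

>>> send_rows:
  steps:
    - {"dp":[0,0,2],"roll":0,"jaw":0}
    - {"dp":[0,0,4],"roll":0,"jaw":0}
    - {"dp":[0,0,6],"roll":0,"jaw":0}
    - {"dp":[0,0,8],"roll":0,"jaw":0}

```text
time_s: 9.05
tcp_pos: [0.5929, 0.0488, 0.2274]
eef_rot: [180.0, -0.0, -82.0]
contact_force: [0.3, 0.2, -3.8]
gripper_width: 0.0137
gripper_force: 40.0
```

>>> send_rows:
  steps:
    - {"dp":[0,0,1],"roll":0,"jaw":0}
    - {"dp":[0,0,2],"roll":0,"jaw":0}
    - {"dp":[0,0,3],"roll":0,"jaw":0}
    - {"dp":[0,0,4],"roll":0,"jaw":0}

```text
time_s: 9.55
tcp_pos: [0.5929, 0.0488, 0.2235]
eef_rot: [-180.0, 0.0, -82.0]
contact_force: [-0.2, -0.2, -2.6]
gripper_width: 0.0137
gripper_force: 40.0
```

>>> send_rows:
  steps:
    - {"dp":[0,0,1],"roll":0,"jaw":0}
    - {"dp":[0,0,2],"roll":0,"jaw":0}

```text
time_s: 9.8
tcp_pos: [0.5929, 0.0488, 0.2215]
eef_rot: [-180.0, 0.0, -82.0]
contact_force: [-0.2, 0.6, -3.7]
gripper_width: 0.0138
gripper_force: 40.0
```

>>> send_rows:
  steps:
    - {"dp":[0,0,1],"roll":0,"jaw":0}
    - {"dp":[0,0,1],"roll":0,"jaw":0}

```text
time_s: 10.05
tcp_pos: [0.5928, 0.0488, 0.2204]
eef_rot: [180.0, -0.0, -82.0]
contact_force: [-0.1, 0.2, -2.9]
gripper_width: 0.0136
gripper_force: 40.0
```

The lip is past the rail top without contact. Continue down.

>>> send_rows:
  steps:
    - {"dp":[0,0,1],"roll":0,"jaw":0}
    - {"dp":[0,0,2],"roll":0,"jaw":0}
    - {"dp":[0,0,3],"roll":0,"jaw":0}

```text
time_s: 10.42
tcp_pos: [0.5929, 0.0488, 0.2175]
eef_rot: [-180.0, 0.0, -82.0]
contact_force: [-0.7, -1.0, -3.2]
gripper_width: 0.0134
gripper_force: 40.0
```

>>> send_rows:
  steps:
    - {"dp":[0,0,1],"roll":0,"jaw":0}
    - {"dp":[0,0,2],"roll":0,"jaw":0}
    - {"dp":[0,0,3],"roll":0,"jaw":0}

```text
time_s: 10.8
tcp_pos: [0.5929, 0.0488, 0.2145]
eef_rot: [180.0, -0.0, -82.0]
contact_force: [-0.4, -1.0, -3.4]
gripper_width: 0.0137
gripper_force: 40.0
```

>>> send_rows:
  steps:
    - {"dp":[0,0,1],"roll":0,"jaw":0}
    - {"dp":[0,0,2],"roll":0,"jaw":0}
    - {"dp":[0,0,3],"roll":0,"jaw":0}

```text
time_s: 11.18
tcp_pos: [0.5929, 0.0488, 0.2115]
eef_rot: [180.0, 0.0, -82.0]
contact_force: [0.4, 0.1, -3.1]
gripper_width: 0.0133
gripper_force: 40.0
```

>>> send_rows:
  steps:
    - {"dp":[0,0,0.7],"roll":0,"jaw":0}
    - {"dp":[0,0,1.4],"roll":0,"jaw":0}

```text
time_s: 11.42
tcp_pos: [0.5929, 0.0488, 0.2101]
eef_rot: [180.0, -0.0, -82.0]
contact_force: [0.3, -0.6, -2.3]
gripper_width: 0.0138
gripper_force: 40.0
```

>>> send_rows:
  steps:
    - {"dp":[0,0,0.5],"roll":0,"jaw":0}
    - {"dp":[0,0,1],"roll":0,"jaw":0}

```text
time_s: 11.68
tcp_pos: [0.5929, 0.0488, 0.2092]
eef_rot: [-180.0, -0.0, -82.0]
contact_force: [-0.2, -0.4, -2.5]
gripper_width: 0.0134
gripper_force: 40.0
```

>>> send_rows:
  steps:
    - {"dp":[0,0,0.5],"roll":0,"jaw":0}
    - {"dp":[0,0,1],"roll":0,"jaw":0}

```text
time_s: 11.92
tcp_pos: [0.5928, 0.0488, 0.2083]
eef_rot: [180.0, -0.0, -82.0]
contact_force: [-2.2, 1.3, 0.5]
gripper_width: 0.0135
gripper_force: 40.0
```

>>> send_rows:
  steps:
    - {"dp":[0,0,0.4],"roll":0,"jaw":0}
    - {"dp":[0,0,0.4],"roll":0,"jaw":0}

```text
time_s: 12.18
tcp_pos: [0.5928, 0.0488, 0.2082]
eef_rot: [-180.0, 0.0, -82.0]
contact_force: [-3.5, -0.2, 2.1]
gripper_width: 0.0136
gripper_force: 40.0
```

Seated (load about 5.5 N, height as expected). Lift 1.5 mm to unload the rail, then slide left under the clip.

>>> send_rows:
  steps:
    - {"dp":[0,0,0],"roll":0,"jaw":0}
    - {"dp":[0,0,-0.8],"roll":0,"jaw":0}
    - {"dp":[0,0,-1.6],"roll":0,"jaw":0}
    - {"dp":[0,0,-1.6],"roll":0,"jaw":0}

```text
time_s: 12.68
tcp_pos: [0.593, 0.0489, 0.209]
eef_rot: [180.0, 0.0, -82.0]
contact_force: [1.1, -0.0, -3.0]
gripper_width: 0.0136
gripper_force: 40.0
```

>>> send_rows:
  steps:
    - {"dp":[-2,0,0],"roll":0,"jaw":0}
    - {"dp":[-4,0,0],"roll":0,"jaw":0}
    - {"dp":[-6,0,0],"roll":0,"jaw":0}
    - {"dp":[-8,0,0],"roll":0,"jaw":0}
    - {"dp":[-10,0,0],"roll":0,"jaw":0}

```text
time_s: 13.3
tcp_pos: [0.5915, 0.0589, 0.2094]
eef_rot: [-180.0, 0.0, -82.0]
contact_force: [0.8, -0.8, -2.9]
gripper_width: 0.0134
gripper_force: 40.0
```

>>> send_rows:
  steps:
    - {"dp":[-3,0,0],"roll":0,"jaw":0}
    - {"dp":[-6,0,0],"roll":0,"jaw":0}
    - {"dp":[-9,0,0],"roll":0,"jaw":0}
    - {"dp":[-12,0,0],"roll":0,"jaw":0}
    - {"dp":[-15,0,0],"roll":0,"jaw":0}

```text
time_s: 13.92
tcp_pos: [0.5894, 0.0738, 0.2094]
eef_rot: [180.0, 0.0, -82.0]
contact_force: [0.2, -0.7, -2.8]
gripper_width: 0.0136
gripper_force: 40.0
```

>>> send_rows:
  steps:
    - {"dp":[-3,0,0],"roll":0,"jaw":0}
    - {"dp":[-6,0,0],"roll":0,"jaw":0}
    - {"dp":[-9,0,0],"roll":0,"jaw":0}
    - {"dp":[-12,0,0],"roll":0,"jaw":0}
    - {"dp":[-15,0,0],"roll":0,"jaw":0}

```text
time_s: 14.55
tcp_pos: [0.5873, 0.0887, 0.2094]
eef_rot: [-180.0, 0.0, -82.0]
contact_force: [0.8, -1.0, -3.7]
gripper_width: 0.0139
gripper_force: 40.0
```

>>> send_rows:
  steps:
    - {"dp":[-3,0,0],"roll":0,"jaw":0}
    - {"dp":[-6,0,0],"roll":0,"jaw":0}
    - {"dp":[-9,0,0],"roll":0,"jaw":0}
    - {"dp":[-12,0,0],"roll":0,"jaw":0}
    - {"dp":[-14,0,0],"roll":0,"jaw":0}

```text
time_s: 15.18
tcp_pos: [0.5853, 0.1025, 0.2094]
eef_rot: [180.0, 0.0, -82.0]
contact_force: [0.8, 0.1, -3.6]
gripper_width: 0.0137
gripper_force: 40.0
```

>>> send_rows:
  steps:
    - {"dp":[-1,0,0],"roll":0,"jaw":0}
    - {"dp":[-2,0,0],"roll":0,"jaw":0}
    - {"dp":[-3,0,0],"roll":0,"jaw":0}
    - {"dp":[-4,0,0],"roll":0,"jaw":0}

```text
time_s: 15.68
tcp_pos: [0.5848, 0.1063, 0.2094]
eef_rot: [-180.0, 0.0, -82.0]
contact_force: [-0.5, -0.0, -4.3]
gripper_width: 0.0134
gripper_force: 40.0
```

```bash
python3 -c "
from h import *
go(.584,.113,.209,-82)"
```

```text
t 15.675 pos [0.5848 0.1063 0.2094] rot [-180.      0.    -81.98] F [-0.52 -0.04 -4.34] w 0.0134 gf 40.0
dp [-6.8 -0.1  0.4] roll 0.0 j [ 29.  14. -12.  -0. -63. -21.]
```

>>> send_rows:
  steps:
    - {"dp":[-1,0,0],"roll":0,"jaw":0}
    - {"dp":[-2,0,0],"roll":0,"jaw":0}
    - {"dp":[-3,0,0],"roll":0,"jaw":0}

```text
time_s: 16.05
tcp_pos: [0.5844, 0.1093, 0.2094]
eef_rot: [-180.0, 0.0, -82.0]
contact_force: [0.3, 0.2, -3.1]
gripper_width: 0.0133
gripper_force: 40.0
```

>>> send_rows:
  steps:
    - {"dp":[-1,0,0],"roll":0,"jaw":0}
    - {"dp":[-2,0,0],"roll":0,"jaw":0}

```text
time_s: 16.3
tcp_pos: [0.5841, 0.1113, 0.2093]
eef_rot: [180.0, 0.0, -82.0]
contact_force: [-0.3, 0.4, -2.5]
gripper_width: 0.0139
gripper_force: 40.0
```

>>> send_rows:
  steps:
    - {"dp":[-0.7,0,0],"roll":0,"jaw":0}
    - {"dp":[-1.4,0,0],"roll":0,"jaw":0}

```text
time_s: 16.55
tcp_pos: [0.5839, 0.1126, 0.2094]
eef_rot: [-180.0, -0.0, -82.0]
contact_force: [-0.9, -1.0, -3.7]
gripper_width: 0.0135
gripper_force: 40.0
```

>>> send_rows:
  steps:
    - {"dp":[-0.6,0,0],"roll":0,"jaw":0}
    - {"dp":[-1.2,0,0],"roll":0,"jaw":0}

```text
time_s: 16.8
tcp_pos: [0.5837, 0.1138, 0.2094]
eef_rot: [180.0, -0.0, -82.0]
contact_force: [0.0, 0.6, -3.4]
gripper_width: 0.0131
gripper_force: 40.0
```

>>> send_rows:
  steps:
    - {"dp":[-0.6,0,0],"roll":0,"jaw":0}
    - {"dp":[-1.2,0,0],"roll":0,"jaw":0}

```text
time_s: 17.05
tcp_pos: [0.5836, 0.115, 0.2094]
eef_rot: [180.0, 0.0, -82.0]
contact_force: [-0.2, 0.8, -3.0]
gripper_width: 0.014
gripper_force: 40.0
```

>>> send_rows:
  steps:
    - {"dp":[0,0,0],"roll":0,"jaw":0}

```text
time_s: 17.18
tcp_pos: [0.5836, 0.115, 0.2094]
eef_rot: [180.0, -0.0, -82.0]
contact_force: [0.1, -0.1, -3.2]
gripper_width: 0.0135
gripper_force: 40.0
```

>>> send_rows:
  steps:
    - {"dp":[-0.6,0,0],"roll":0,"jaw":0}
    - {"dp":[-1.2,0,0],"roll":0,"jaw":0}

```text
time_s: 17.42
tcp_pos: [0.5834, 0.116, 0.2094]
eef_rot: [180.0, -0.0, -82.0]
contact_force: [-0.6, -1.6, -2.1]
gripper_width: 0.0138
gripper_force: 40.0
```

>>> send_rows:
  steps:
    - {"dp":[-0.6,0,0],"roll":0,"jaw":0}
    - {"dp":[-0.6,0,0],"roll":0,"jaw":0}

```text
time_s: 17.68
tcp_pos: [0.5832, 0.1162, 0.2095]
eef_rot: [180.0, -0.0, -82.0]
contact_force: [-1.3, -3.9, -1.1]
gripper_width: 0.0139
gripper_force: 40.0
```

>>> send_rows:
  steps:
    - {"dp":[-0.6,0,0],"roll":0,"jaw":0}
    - {"dp":[-0.6,0,0],"roll":0,"jaw":0}

```text
time_s: 17.92
tcp_pos: [0.5831, 0.1165, 0.2096]
eef_rot: [180.0, -0.1, -82.0]
contact_force: [-1.1, -6.8, -0.8]
gripper_width: 0.0139
gripper_force: 40.0
```

Stop felt (Fy about -7 N). Ease off 1 mm and set down.

>>> send_rows:
  steps:
    - {"dp":[0.6,0,0],"roll":0,"jaw":0}
    - {"dp":[1.2,0,0],"roll":0,"jaw":0}
    - {"dp":[1.2,0,0.5],"roll":0,"jaw":0}
    - {"dp":[1.2,0,1],"roll":0,"jaw":0}

```text
time_s: 18.42
tcp_pos: [0.5835, 0.1161, 0.2084]
eef_rot: [-180.0, -0.0, -82.0]
contact_force: [-0.9, -4.2, -0.6]
gripper_width: 0.0135
gripper_force: 40.0
```

>>> send_rows:
  steps:
    - {"dp":[0,0,0.4],"roll":0,"jaw":0}
    - {"dp":[0,0,0.4],"roll":0,"jaw":0}

```text
time_s: 18.68
tcp_pos: [0.5835, 0.1161, 0.2083]
eef_rot: [-180.0, -0.0, -82.0]
contact_force: [-1.2, -4.3, 1.1]
gripper_width: 0.0137
gripper_force: 40.0
```

Seated against the stop. Relax the grip, then open partly so the fingers clear the wires.

>>> send_rows:
  steps:
    - {"dp":[0.5,0,0],"roll":0,"jaw":0}
    - {"dp":[0.5,0,0],"roll":0,"jaw":0}
    - {"dp":[0.5,0,0],"roll":0,"jaw":0}
  newtons: 5

```text
time_s: 19.05
tcp_pos: [0.5834, 0.1159, 0.208]
eef_rot: [180.0, 0.0, -82.0]
contact_force: [-3.4, -1.5, 0.3]
gripper_width: 0.014
gripper_force: 5.0
```

>>> send_rows:
  steps:
    - {"dp":[0,0,0],"roll":0,"jaw":20}
    - {"dp":[0,0,0],"roll":0,"jaw":25}
    - {"dp":[0,0,0],"roll":0,"jaw":33}
    - {"dp":[0,0,0],"roll":0,"jaw":33}
    - {"dp":[0,0,0],"roll":0,"jaw":33}

```text
time_s: 19.68
tcp_pos: [0.5836, 0.1157, 0.208]
eef_rot: [-180.0, 0.0, -82.0]
contact_force: [0.5, -0.2, 0.3]
gripper_width: 0.0292
gripper_force: 0.0
```

Run:
```python
from h import *
go(.584,.113,.3,-82)
T=cal("top");S=cal("side")
cv2.imwrite("pics/f1.png",cv2.resize(S[3][150:300,150:350],None,fx=4,fy=4,interpolation=cv2.INTER_CUBIC))
```

```text
t 19.675 pos [0.5836 0.1157 0.208 ] rot [-179.99    0.    -81.98] F [ 0.47 -0.25  0.34] w 0.0292 gf 0.0
dp [  2.8  -0.1 -92. ] roll 0.0 j [ 30.  14. -12.   0. -63. -22.]
```

View pics/f1.png

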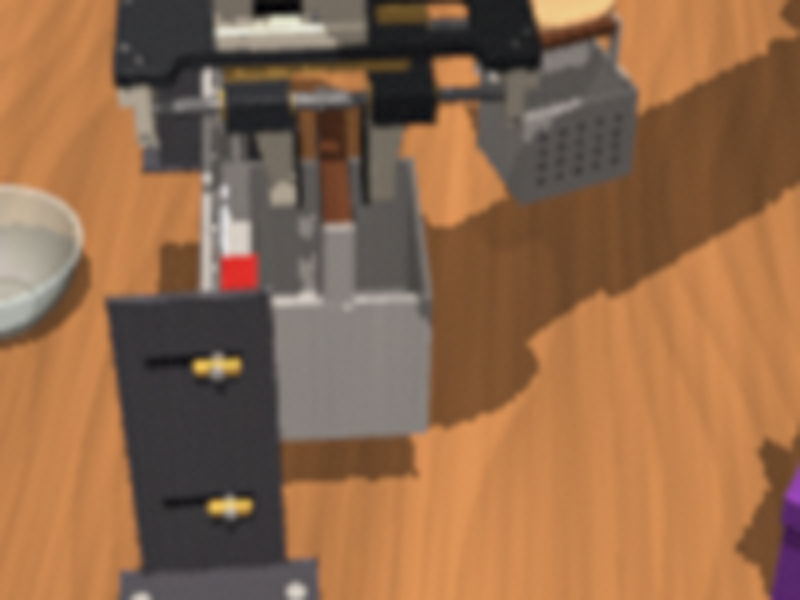

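The picture shows the caddy hanging upright, its flange under the red clip at (240,270) and both fingers clear of the bar at (337,180). Retreat straight up.

>>> send_rows:
  steps:
    - {"dp":[0,0,-10],"roll":0,"jaw":33}
    - {"dp":[0,0,-30],"roll":0,"jaw":33}
    - {"dp":[0,0,-55],"roll":0,"jaw":33}
    - {"dp":[0,0,-80],"roll":0,"jaw":33}
    - {"dp":[0,0,-90],"roll":0,"jaw":33}

```text
time_s: 20.4
tcp_pos: [0.5841, 0.1159, 0.3002]
eef_rot: [-179.8, 0.0, -82.0]
contact_force: [0.1, 1.0, 0.3]
gripper_width: 0.0288
gripper_force: 0.0
```

>>> send_rows:
  steps:
    - {"dp":[0,60,0],"roll":0,"jaw":33}
    - {"dp":[0,115,0],"roll":0,"jaw":33}
    - {"dp":[0,150,0],"roll":0,"jaw":33}
    - {"dp":[0,150,0],"roll":0,"jaw":33}

```text
time_s: 20.9
tcp_pos: [0.433, 0.0943, 0.2986]
eef_rot: [-179.9, 0.1, -81.9]
contact_force: [0.2, 1.4, 0.7]
gripper_width: 0.0288
gripper_force: 0.0
```

Run:
```python
from h import *
T=cal("top");S=cal("side")
cr=lambda I,x,y,w,h:cv2.resize(I[y:y+h,x:x+w],None,fx=4,fy=4,interpolation=cv2.INTER_CUBIC)
cv2.imwrite("pics/f2.png",np.hstack([cr(S[3],190,170,100,120),cr(T[3],155,115,100,120)]))
```

```text
(no output)
```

View pics/f2.png

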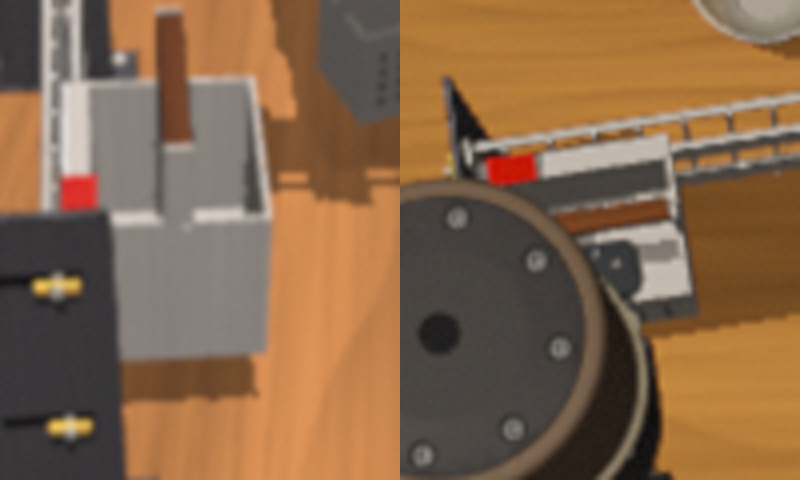

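The picture shows the caddy hanging parallel to the rail, flange under the red clip (side view (80,190), top view (512,170)), with the gripper clear. It was still lightly pressed on the stop at release, so I'm handing in.

```bash
python3 -c "
from plant import r
print(r.close_job())"
```

```text
the job is handed in; nothing more can be done
None
```

The caddy hangs from the upper rail with its lip fully down, under the red clip and against the stop. It is released with the arm clear, and the job is handed in; no verdict was returned.

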